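# Nest the food covers in the stacking rack

### The job

Put the steel food covers away as one nest, all of them staying upside down: lower the middle-sized cover into the large one that already lies in the rack, and the small one into the middle-sized one, each sitting flat in the next and set down gently, not dropped. Then slide the rack's divider up until the nest is held snug between it and the end wall. Leave the other things on the bench where they are.

Things in the scene. Friction and masses are not known exactly. Their poses are not given: they have to be found in the camera images.
- cover_large: Largest steel food cover, upside down like a bowl: rim diameter 210 mm, 50 tall, flat crown 130 across (3 mm sheet, 28 mm finger hole), sloping flank, upright skirt above 45% of the height, rolled rim 8 mm thick, 12 high. Origin: centre of the crown's underside; z up out of the mouth. 320 g. Loose on the rack's base, short of the end wall; slides when pushed.
- cover_middle: Middle steel food cover, upside down like a bowl: rim diameter 160 mm, 58 tall, flat crown 90 across (3 mm sheet, 28 mm finger hole), sloping flank, upright skirt above 45% of the height, rolled rim 8 mm thick, 12 high. Origin: centre of the crown's underside; z up out of the mouth. 150 to 290 g. Loose on the bench, right. Seated, its origin is 3 mm and its rim 11 above the large one's; 15 mm sideways play.
- cover_small: Smallest steel food cover, upside down like a bowl: rim diameter 110 mm, 66 tall, flat crown 60 across (3 mm sheet, 28 mm finger hole), sloping flank, upright skirt above 45% of the height, rolled rim 8 mm thick, 12 high. Origin: centre of the crown's underside; z up out of the mouth. 90 to 180 g. Loose on the bench, right. Seated, origin 3 mm, rim 11 above the middle one's; 10 mm sideways play.
- rack: aluminium stacking rack, fixed on the bench, left: base sheet 216 mm (its x) by 370 (y), 6 thick (its top is where the large cover lies); upright end wall 100 high at the +y end, inner face at y = +165; guide rods along y at x = +-122, 20 high, end blocks to 34 high. Origin: centre of the base's underside, on the bench.
- divider (a joint): travel q (m) of the rack's upright sliding divider along the rack's +y, towards the end wall: its inner face is at rack y = -150 mm + q; range 0 to 0.125. About 2.5 N sliding friction; stays where left. With the large cover touching both divider and end wall q is about 0.105.
- divider_grip (a point): middle of the hand grip, a folded hem along the divider's top: 110 mm long (rack x), 12 thick (rack y), 24 high (its top 108 above the bench), free above and on both sides. The divider's inner face is 6 mm from this point towards rack +y; below the hem it is a 5 mm upright sheet 214 wide.
- tape: roll of clear tape lying flat, 74 mm across, 48 mm high, between the rack and the covers; origin at the centre of its underside. To be left alone, like all that follows.
- shaker: white salt shaker, 42 mm across, 87 mm high; origin under its centre. Farther back, from 0.77 m ahead of the robot, stand a stack of cardboard trays (120 mm high, right) and a low box of sachets, both immovable, and a food warmer.
- spray: white spray bottle, 82 mm across, 245 mm high, at the far right; origin under its centre.
- jug: white rectangular bottle with red cap, 75 by 95 mm, 222 mm high, at the near left; origin under its centre.
- basket: teal plastic basket of napkins, 170 by 230 mm, about 117 mm high, at the left; origin under its centre.

How it is judged:
On the way, in this order (a step that is already met when the one before it is completed fails the run):
1. all three covers are nested, each flat in the next, and let go (z of cover_middle in the frame of cover_large between 0.0005 and 0.006 m and horizontal distance between cover_middle and cover_large below 0.02 m and angle between each of cover_middle, cover_small, cover_large's own z axis and vertical below 0.07 rad and z of cover_small in the frame of cover_middle between 0.0005 and 0.006 m and horizontal distance between cover_small and cover_middle below 0.02 m and z of cover_large in the frame of rack below 0.01 m and contact force between the fingers and cover_middle below 0.2 N and contact force between the fingers and cover_small below 0.2 N), for 0.2 s.
2. the divider holds the nest snug against the end wall (value of joint divider above 0.1 m and y of cover_large in the frame of rack above 0.0555 m), for 0.2 s.
At the end, for the whole second after the job is handed in: Covers nested small in middle in large, upside down, each tilted under 4 deg, 0.5 to 6 mm above and within 20 mm sideways of the next; large one on the rack base, its centre over 55.5 mm along rack +y (4.5 mm from touching the wall), divider over 0.100 (5 mm play); all released, at rest (all of step 1 and all of step 2 and linear speed of each of cover_large, cover_middle, cover_small below 0.02 m/s).
It fails at once if the middle-sized cover is dropped (falls free faster than 0.6 m/s, about 2 cm) (linear speed of cover_middle above 0.6 m/s and contact force between the fingers and cover_middle below 0.1 N).
It fails at once if the small cover is dropped (falls free faster than 0.6 m/s, about 2 cm) (linear speed of cover_small above 0.6 m/s and contact force between the fingers and cover_small below 0.1 N).
It fails at once if a bystander is shifted more than 4 cm or tipped over (distance of any of tape, shaker, spray, jug, basket from where it was at the start of the episode above 0.04 m or angle between any of tape, shaker, spray, jug, basket's own z axis and vertical above 0.5 rad).
It also fails if it takes over 72 s, if anything falls off the work surface, if the arm or the gripper's body presses on something with over 40 N, if the wrist force passes 120 N, or if a joint passes its speed limit or range.

### The arm

A 7-joint arm with a two-finger parallel gripper is mounted at the origin on the work surface. World frame = base frame: x ahead of the robot, y to its left, z up, the work surface at z = 0. Lengths are in m, angles in rad, forces in N, time in s.
With the tool pointing down it reaches from about 0.35 to 0.9 m from the base axis. Payload 8.1 kg.
Tool frame: the origin (TCP) lies on the centre line of the jaws, within the pads' length; the fingertips stand 19 mm ahead of it and the grasp point (between the pads) is the TCP (arm.tip_reach is the distance from the TCP to the fingertips, in m); z points along the fingers, y is the line along which they close (so a half turn about z gives the same grasp; the last joint's range is limited). The gripper opens to 92 mm and grips with 3 to 60 N. Pads are 19 mm wide; open, the fingers measure 130 mm over their backs; the gripper's body (75 mm by 190 mm) begins 47 mm behind the grasp point.
Start: joints at [1.092, 0.434, 0.025, 1.573, -0.012, 1.134, -0.075], TCP at [0.229, -0.581, 0.246] pointing down, gripper open.
Joint ranges: [-2.62, 2.62], [-0.44, 2.09], [-1.27, 1.32], [0.08, 2.57], [-1.32, 4.46], [0.12, 2], [-2.74, 2.74]. Speed limits (rad/s): [2.22, 2.22, 3.01, 3.01, 3.14, 3.14, 3.14].

### API

Orientations are given as a rotation vector (axis times angle).
In Python, from cell import arm gives the robot as it stands.
- The arm moves only by the tool arm_command, never from a script. Its argument "targets" is a list that holds one entry, the list of rows, each a list of 6 numbers: the shift along the tool's x, y, z in m, then the turn, a rotation vector about the tool's x, y, z in rad. A call has 1 to 10 rows; each row shifts and turns the commanded pose from where the row before left it, along the tool's axes as they then stand; what a row does not reach is not made up. A row lasts 1/8 s, in which the tool goes at most 62.5 mm and 10.7 degrees, less where a joint would pass 70% of its speed; a pose out of reach is approached as far as the arm can. A call with a gripper value outside its range is refused whole. "jaw" is the finger opening in m, from 0 to 0.0918, set as the call begins (left out, the last holds). The fingers move at their own pace and stop on an object; "newtons" is the grip in N (left out, the last holds). Time passes only in rows, so rows that do not move let the fingers close. It gives the time, the measured TCP pose, the force, the opening and the grip force at its end, in the units of the state.
- arm.observe(): the state, without advancing time (a new reading comes with each control period).
- arm.get_image(name): name is "scene" or "top"; returns a dict with "pixels" (420x560x3 uint8, red, green, blue), "z_map" (420x560 float32, m along the optical axis (not along the pixel's ray), 0 where there is no reading), "fx", "fy", "cx", "cy" (pixels), "dist" ([k1, k2, p1, p2, k3] as OpenCV has them; the pictures are not rectified), "xyz" and "rotation" of the camera in the world. Camera axes: x right, y down, z forward; pixel columns grow to the right and rows downward; lengths in m; the calibration is good to about 2 mm. A picture is of the moment at which its call begins.
- arm.sign_off(): hands the job in; it is judged then, once.
The state is a dict: "clock": time; "joints": joint angles; "dq": joint speeds; "joint_efforts": joint torques, N m; "position": TCP position; "ee_rot": TCP orientation; "force": force on the tool from outside, world axes, zero at the start; "ft_torque": the same for the moment, N m; "width": opening from 0.0 (shut) to 1.0 (fully open); "gripper_force": force on a finger pad.
Only numpy, scipy, OpenCV 4.12 (cv2) and the standard library are available. Lean on these libraries where they do the work, as an engineer would, in place of code of your own. Each camera call takes 0.05 s, during which the arm holds its last target. There are 200 camera calls.

## Working session

There is one attempt and no reset: what is moved stays moved. The work goes in short steps, Python scripts to look and compute and a tool call to move; the robot and the scene stay as the last step left them, time stands still between calls to the robot, and variables do not carry over. Pictures are saved under pics/ and viewed, at most 10 in all, crops included, and the job is handed in when it is done.

Besides the shell and the picture viewer there is one more tool, called after "Call:" as name(argument=value, ...) on one line, values as JSON. arm_command: Moves the arm, as the interface text tells. Its arguments: {"type":"object","properties":{"targets":{"type":"array","items":{"type":"array","items":{"type":"array","items":{"type":"number"}}}},"jaw":{"type":"number"},"newtons":{"type":"number"}},"required":["targets"]}

```bash
mkdir -p pics; ls
python3 - <<'E'
from cell import arm
import cv2,numpy as np
s=arm.observe(); print(s)
for n in("scene","top"):
    i=arm.get_image(n); np.savez(f"{n}0.npz",**i)
    cv2.imwrite(f"pics/{n}0.png",i["pixels"][:,:,::-1])
    print(n,{k:i[k] for k in i if k not in("pixels","z_map")},(i["z_map"]>0).mean())
E
```

```text
pics
{'clock': 0.0, 'joints': array([ 1.09241775,  0.43524897,  0.0249693 ,  1.57413409, -0.0116091 ,
        1.13397984, -0.07509406]), 'dq': array([-3.01256583e-04,  8.31165707e-04, -3.22525178e-04, -6.90762585e-05,
        2.13125855e-03, -1.36031013e-03,  4.60685664e-04]), 'joint_efforts': array([-1.18067906e-04, -6.67853308e+01,  9.85243320e-01, -3.14461040e+01,
       -6.04958902e-02,  4.27199935e-02,  1.69178770e-04]), 'position': array([ 0.22914301, -0.58094505,  0.24491445]), 'ee_rot': array([-3.08478416e+00, -5.86412460e-01,  6.87529119e-04]), 'force': array([ 0.47857482, -0.09272134,  0.19633117]), 'ft_torque': array([0.0279288 , 0.06688323, 0.02191868]), 'gripper_force': 0.0, 'width': 1.0028611740387612}
scene {'fx': 381.83912870848593, 'fy': 381.83912870848593, 'cx': 275.8208297597925, 'cy': 210.21934665126955, 'dist': array([-0.09253007,  0.        ,  0.        ,  0.        ,  0.        ]), 'xyz': array([1.53970386, 0.16811036, 0.74085651]), 'rotation': array([-1.50115859, -1.76679768,  0.96999946])} 0.9959013605442177
top {'fx': 534.6994580929364, 'fy': 534.6994580929364, 'cx': 271.9735503635291, 'cy': 213.36130450054978, 'dist': array([0.01213563, 0.        , 0.        , 0.        , 0.        ]), 'xyz': array([0.29728195, 0.02838503, 1.62665021]), 'rotation': array([-2.17676075,  2.11639351, -0.17381157])} 0.9960544217687075
```

View pics/scene0.png

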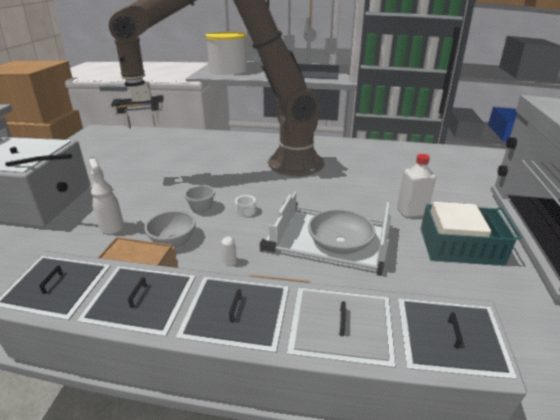

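View pics/top0.png

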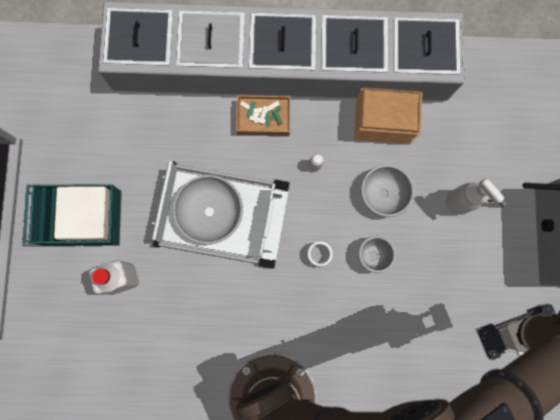

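The scene view shows the large cover at (341,231) in the rack, the middle at (171,231), the small at (201,199), the tape at (246,206) and the shaker at (229,251). In the top view the large is at (208,210), the middle at (386,191), the small at (376,254), the tape at (320,254) and the divider hem near (274,220). The end wall is on the left, towards world +y.

```bash
cat > h.py <<'E'
import numpy as np,cv2
from scipy.spatial.transform import Rotation as R
from scipy.optimize import least_squares
def cloud(i):
    h,w=i["z_map"].shape
    u,v=np.meshgrid(np.arange(w),np.arange(h))
    K=np.array([[i["fx"],0,i["cx"]],[0,i["fy"],i["cy"]],[0,0,1]],float)
    n=cv2.undistortPoints(np.stack([u,v],-1).reshape(-1,1,2).astype(float),K,np.array(i["dist"],float)).reshape(h,w,2)
    z=i["z_map"].astype(float)
    P=np.dstack([n*z[...,None],z])
    P=P@R.from_rotvec(i["rotation"]).as_matrix().T+i["xyz"]
    P[z==0]=np.nan
    return P
def pick(P,c,r,zlo,zhi):
    d=np.hypot(P[...,0]-c[0],P[...,1]-c[1])
    with np.errstate(invalid='ignore'): m=(d<r)&(P[...,2]>zlo)&(P[...,2]<zhi)
    return P[m]
def circ(p):
    c0=[*p[:,:2].mean(0),.05]
    return least_squares(lambda q:np.hypot(p[:,0]-q[0],p[:,1]-q[1])-q[2],c0,loss='soft_l1',f_scale=.003).x
E
python3 - <<'E'
from h import *
np.set_printoptions(precision=4,suppress=True)
for n,px in(("top",dict(large=(208,210),mid=(386,191),small=(376,254),tape=(320,245),shaker=(317,160),hem=(274,220))),("scene",dict(large=(341,231),mid=(171,231),small=(201,199),tape=(246,206),shaker=(229,251)))):
    i=dict(np.load(n+"0.npz")); P=cloud(i)
    for k,(u,v) in px.items(): print(n,k,P[v,u])
    P0=cloud(dict(np.load("top0.npz")))
    for k,r,h in(("large",.13,.056),("mid",.1,.058),("small",.075,.066),("tape",.055,.048),("shaker",.05,.087)):
        u,v=dict(large=(208,210),mid=(386,191),small=(376,254),tape=(320,245),shaker=(317,160))[k]
        p=pick(P,P0[v,u],r,h-.006,h+.008); 
        if len(p)>5: print(n,k,len(p),circ(p),np.percentile(p[:,2],[50,95]))
    if n=="top":
        for zl,zh,nm in((.09,.12,"tall"),):
            p=pick(P,P[210,208],.3,zl,zh); 
            L=P[210,208]; 
            for q,nm in((p[p[:,1]<L[1]],"div"),(p[p[:,1]>L[1]],"wall")):
                if len(q)<5: continue
                rc=cv2.minAreaRect(q[:,:2].astype(np.float32)); print(nm,len(q),rc,cv2.boxPoints(rc),np.percentile(q[:,2],[5,50,95]))
E
```

```text
top large [0.5502 0.2122 0.0078]
top mid [ 0.6272 -0.3359 -0.0004]
top small [ 0.4309 -0.305  -0.0039]
top tape [ 0.4521 -0.132   0.0114]
top shaker [ 0.6964 -0.112   0.089 ]
top hem [0.5255 0.0094 0.0048]
top large 525 [0.5459 0.2101 0.1008] [0.0553 0.0611]
top mid 368 [ 0.6179 -0.3282  0.0756] [0.0569 0.0625]
top small 257 [ 0.4257 -0.2947  0.0507] [0.0649 0.0694]
top tape 125 [ 0.424  -0.1264  0.0323] [0.0479 0.0524]
top shaker 80 [ 0.7013 -0.1102  0.011 ] [0.0852 0.0908]
div 203 ((0.5145509839057922, 0.02917945757508278), (0.011893171817064285, 0.21234498918056488), 81.41677856445312) [[0.4087 0.0391]
 [0.6186 0.0075]
 [0.6204 0.0192]
 [0.4105 0.0509]] [0.0913 0.1061 0.1114]
wall 884 ((0.5108734369277954, 0.4303653836250305), (0.18065482378005981, 0.36284273862838745), 81.14733123779297) [[0.3177 0.369 ]
 [0.6762 0.3132]
 [0.704  0.4917]
 [0.3455 0.5475]] [0.0921 0.1027 0.1179]
scene large [0.5006 0.2105 0.0065]
scene mid [ 0.5847 -0.3471  0.0023]
scene small [ 0.4687 -0.2743  0.0646]
scene tape [ 0.4559 -0.1185  0.0435]
scene shaker [ 0.7225 -0.1051  0.0582]
scene large 435 [0.5495 0.2075 0.101 ] [0.0542 0.057 ]
scene mid 317 [ 0.621  -0.3267  0.0756] [0.0568 0.0599]
scene small 154 [ 0.429  -0.2938  0.0508] [0.0645 0.0674]
scene tape 90 [ 0.4283 -0.1298  0.0322] [0.047  0.0501]
scene shaker 61 [ 0.7053 -0.1135  0.0104] [0.085  0.0883]
```

Fitted rim radii (75.6, 50.7 and 101 mm) match the sizes given, and the two views agree within about 4 mm. I'll use the average of the two. First move: turn so the closing axis is radial to the middle cover, then travel to above its near rim.

Call:
arm_command(targets=[[[0, 0, 0, 0, 0, -0.142], [0, 0, 0, 0, 0, -0.142], [0, 0, 0, 0, 0, -0.142], [0, 0, 0, 0, 0, -0.142], [0, 0, 0, 0, 0, -0.141], [0.04, 0.015, 0, 0, 0, 0], [0.04, 0.015, 0, 0, 0, 0], [0.04, 0.015, 0, 0, 0, 0], [0.04, 0.015, 0, 0, 0, 0], [0.04, 0.015, 0, 0, 0, 0]]], jaw=0.036, newtons=55)

```text
clock: 1.35
position: [0.3898, -0.4385, 0.2454]
ee_rot: [-2.69, -1.621, 0.0]
force: [0.5, -0.3, 0.1]
width: 0.39
gripper_force: 0.0
```

```bash
cat >> h.py <<'E'
def delta(s,target,az=None):
    "tool-frame shift to a world target, and turn about tool z to bring tool y to azimuth az (deg)"
    M=R.from_rotvec(s["ee_rot"]).as_matrix()
    th=np.degrees(np.arctan2(M[1,1],M[0,1]))
    print("t",round(s["clock"],2),"pos",np.round(s["position"],4),"az",round(th,2),"zaxis",np.round(M[:,2],3),"F",np.round(s["force"],1),"w",round(s["width"]*91.8,1),"g",round(s["gripper_force"],1))
    t=np.array(target)
    print("shift",np.round(M.T@(t-s["position"]),4),"turn",None if az is None else round(-np.radians(az-th),4))
E
python3 -c "
from h import *;from cell import arm
delta(arm.observe(),[.5523,-.2919,.15],-27.9)"
```

```text
t 1.35 pos [ 0.3898 -0.4385  0.2454] az -27.86 zaxis [-0.  0. -1.] F [ 0.5 -0.3  0.1] w 35.8 g 0.0
shift [0.2055 0.0752 0.0954] turn 0.0008
```

Call:
arm_command(targets=[[[0.041, 0.015, 0.019, 0, 0, 0], [0.041, 0.015, 0.019, 0, 0, 0], [0.041, 0.015, 0.019, 0, 0, 0], [0.041, 0.015, 0.019, 0, 0, 0], [0.0415, 0.015, 0.019, 0, 0, 0], [0, 0, 0, 0, 0, 0], [0, 0, 0, 0, 0, 0]]])

```text
clock: 2.22
position: [0.5509, -0.2934, 0.1504]
ee_rot: [-2.691, -1.621, 0.002]
force: [0.0, -0.1, 0.3]
width: 0.393
gripper_force: 0.0
```

```bash
cat > fit.py <<'E'
from h import *
from cell import arm
import sys
np.set_printoptions(precision=4,suppress=True)
tag=sys.argv[1]; pic=len(sys.argv)>2
G=dict(large=((.5477,.2088),.13,.056),mid=((.6195,-.3275),.1,.058),small=((.4274,-.2942),.075,.066))
for n in("scene","top"):
    i=arm.get_image(n);P=cloud(i)
    if pic and n in sys.argv[2]: cv2.imwrite(f"pics/{n}{tag}.png",i["pixels"][:,:,::-1])
    np.savez(f"{n}_{tag}.npz",**i)
E
python3 fit.py a scene; python3 -c "
from h import *;from cell import arm
delta(arm.observe(),[.5523,-.2919,.068],-27.9)
for n in('scene','top'):
  P=cloud(dict(np.load(n+'_a.npz')))
  # fingers: points near tcp above 0.1
  p=pick(P,(.5523,-.2919),.07,.12,.17); print(n,len(p),p[:,:2].mean(0),p[:,2].min())
  p=pick(P,(.6195,-.3275),.1,.052,.064);print(circ(p))"
```

```text
t 2.33 pos [ 0.5506 -0.2945  0.151 ] az -27.96 zaxis [-0.    -0.001 -1.   ] F [ 0.3  0.  -0.4] w 35.8 g 0.0
shift [0.0032 0.0003 0.083 ] turn -0.0011
scene 155 [ 0.55536723 -0.28915597] 0.13174677703106163
[ 0.62116844 -0.32679736  0.07567315]<string>:7: RuntimeWarning: Mean of empty slice.
  ret = um.true_divide(
Traceback (most recent call last):
ValueError: zero-size array to reduction operation minimum which has no identity
```

View pics/scenea.png

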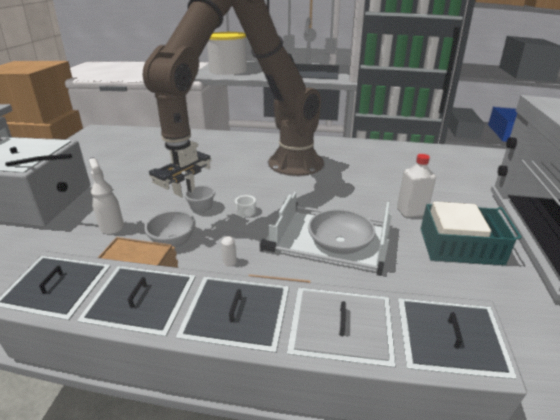

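The picture shows the fingers at about (190,190), above the near rim of the middle cover, with the long side of the gripper body pointing across the rim. I'll descend now.

Call:
arm_command(targets=[[[0.003, 0, 0.016, 0, 0, 0], [0, 0, 0.016, 0, 0, 0], [0, 0, 0.016, 0, 0, 0], [0, 0, 0.016, 0, 0, 0], [0, 0, 0.012, 0, 0, 0], [0, 0, 0.006, 0, 0, 0], [0, 0, 0, 0, 0, 0], [0, 0, 0, 0, 0, 0]]])

```text
clock: 3.32
position: [0.5532, -0.2904, 0.0693]
ee_rot: [2.69, 1.621, 0.001]
force: [0.3, 0.5, 1.2]
width: 0.394
gripper_force: 0.0
```

Call:
arm_command(targets=[[[0, 0, 0, 0, 0, 0], [0, 0, 0, 0, 0, 0], [0, 0, 0, 0, 0, 0], [0, 0, 0, 0, 0, 0], [0, 0, 0, 0, 0, 0], [0, 0, 0, 0, 0, 0]]], jaw=0, newtons=55)

```text
clock: 4.08
position: [0.553, -0.2904, 0.0689]
ee_rot: [2.69, 1.621, 0.0]
force: [1.1, -0.0, 0.6]
width: 0.078
gripper_force: 54.5
```

Call:
arm_command(targets=[[[0, 0, -0.01, 0, 0, 0], [0, 0, -0.02, 0, 0, 0], [0, 0, -0.03, 0, 0, 0], [0, 0, -0.03, 0, 0, 0], [0, 0, -0.03, 0, 0, 0], [0, 0, -0.03, 0, 0, 0], [0, 0, 0, 0, 0, 0], [0, 0, 0, 0, 0, 0]]])

```text
clock: 5.08
position: [0.552, -0.29, 0.2177]
ee_rot: [-2.689, -1.621, 0.002]
force: [-1.1, -0.2, -2.4]
width: 0.075
gripper_force: 54.7
```

```bash
python3 fit.py b scene; python3 -c "
from h import *;from cell import arm
s=arm.observe();delta(s,[.4767,.1817,s['position'][2]],20.9)
P=cloud(dict(np.load('scene_b.npz')))
p=pick(P,(.621,-.328),.1,.16,.23);print(len(p)); g=p[(p[:,2]>.19)]
print(circ(g))
# rim heights near/far in direction u
import numpy as np
c=np.array([.621,-.328]);u=np.array([.884,-.468]);v=np.array([.468,.884])
for d in (-.076,0,.07):
  for e in(-.076,0,.076):
    q=pick(P,c+d*u+e*v,.014,.1,.25)
    if len(q):print(d,e,np.percentile(q[:,2],95))"
```

```text
t 5.17 pos [ 0.5519 -0.29    0.2171] az -27.85 zaxis [-0.003  0.001 -1.   ] F [ 0.9  0.7 -3.4] w 7.0 g 54.7
shift [ 0.3819 -0.2868  0.0007] turn -0.8508
1408
[ 0.62318211 -0.32056223  0.07559444]
-0.076 0 0.24549552024926083
0 -0.076 0.20449629432180386
0 0.076 0.20405305620288944
0.07 0 0.20185578217311537
```

View pics/sceneb.png

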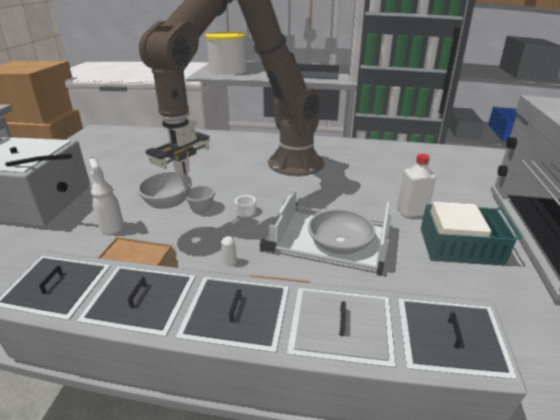

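The middle cover is held level at (165,190), with its rim within 3 mm around. The force reads about 2.5 to 3.4 N. Next: turn, then carry it over the rack.

Call:
arm_command(targets=[[[0, 0, 0, 0, 0, -0.12], [0, 0, 0, 0, 0, -0.12], [0, 0, 0, 0, 0, -0.12], [0, 0, 0, 0, 0, -0.12], [0, 0, 0, 0, 0, -0.12], [0, 0, 0, 0, 0, -0.12], [0, 0, 0, 0, 0, -0.13], [0.02, 0.004, 0, 0, 0, 0], [0.035, 0.008, 0, 0, 0, 0], [0.035, 0.008, 0, 0, 0, 0]]])

```text
clock: 6.42
position: [0.5387, -0.1964, 0.2181]
ee_rot: [-1.786, -2.583, -0.001]
force: [-0.3, 0.7, -1.6]
width: 0.075
gripper_force: 54.7
```

Call:
arm_command(targets=[[[0.04, 0.008, 0, 0, 0, 0], [0.04, 0.008, 0, 0, 0, 0], [0.04, 0.008, 0, 0, 0, 0], [0.04, 0.008, 0, 0, 0, 0], [0.04, 0.008, 0, 0, 0, 0], [0.04, 0.008, 0, 0, 0, 0], [0.04, 0.008, 0, 0, 0, 0], [0.04, 0.008, 0, 0, 0, 0], [0.03, 0.008, 0, 0, 0, 0], [0.02, 0.006, 0, 0, 0, 0]]])

```text
clock: 7.68
position: [0.4786, 0.1772, 0.2184]
ee_rot: [-1.783, -2.585, 0.0]
force: [-0.3, -0.4, -2.0]
width: 0.079
gripper_force: 54.7
```

Call:
arm_command(targets=[[[0, 0, 0, 0, 0, 0], [0, 0, 0, 0, 0, 0]]])

```text
clock: 7.92
position: [0.48, 0.1739, 0.2183]
ee_rot: [-1.784, -2.585, 0.002]
force: [-0.3, -0.1, -2.3]
width: 0.075
gripper_force: 54.7
```

```bash
python3 fit.py c scene; python3 -c "
from h import *;from cell import arm
s=arm.observe();delta(s,[.4767,.1817,.078],20.9)
P=cloud(dict(np.load('scene_c.npz')))
g=pick(P,(.55,.209),.1,.185,.213);print(len(g),circ(g))
g=pick(P,(.55,.209),.13,.050,.062);print(len(g),circ(g))"
```

```text
t 8.03 pos [0.4805 0.1734 0.2185] az 20.73 zaxis [-0.    -0.001 -1.   ] F [ 0.   0.3 -3. ] w 7.1 g 54.7
shift [ 0.0092 -0.0005  0.1405] turn -0.0029
717 [0.55266483 0.20344761 0.07518301]
415 [0.54949924 0.20757603 0.10106364]
```

View pics/scenec.png

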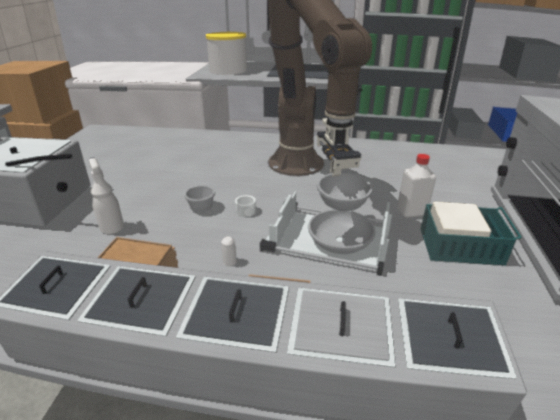

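The middle cover hangs above the large one. The middle is at (345,185), the large at (341,231). In the same view its centre is about 5 mm off, so I'll correct that and lower.

Call:
arm_command(targets=[[[0.005, 0.0015, 0.015, 0, 0, 0], [0, 0, 0.02, 0, 0, 0], [0, 0, 0.02, 0, 0, 0], [0, 0, 0.02, 0, 0, 0], [0, 0, 0.02, 0, 0, 0], [0, 0, 0.015, 0, 0, 0], [0, 0, 0.01, 0, 0, 0], [0, 0, 0.008, 0, 0, 0], [0, 0, 0.004, 0, 0, 0], [0, 0, 0, 0, 0, 0]]])

```text
clock: 9.28
position: [0.4804, 0.1797, 0.0867]
ee_rot: [1.783, 2.587, 0.0]
force: [0.4, 0.1, -2.0]
width: 0.077
gripper_force: 54.6
```

Call:
arm_command(targets=[[[0, 0, 0.002, 0, 0, 0], [0, 0, 0.002, 0, 0, 0], [0, 0, 0, 0, 0, 0], [0, 0, 0, 0, 0, 0]]])

```text
clock: 9.78
position: [0.4803, 0.1797, 0.0828]
ee_rot: [1.783, 2.587, 0.0]
force: [0.1, 0.3, -2.5]
width: 0.075
gripper_force: 54.7
```

Call:
arm_command(targets=[[[0, 0, 0.002, 0, 0, 0], [0, 0, 0.0015, 0, 0, 0], [0, 0, 0, 0, 0, 0], [0, 0, 0, 0, 0, 0]]])

```text
clock: 10.28
position: [0.4802, 0.1796, 0.0792]
ee_rot: [-1.783, -2.587, 0.0]
force: [-0.5, 0.4, -0.3]
width: 0.079
gripper_force: 54.5
```

Call:
arm_command(targets=[[[0, 0, 0.001, 0, 0, 0], [0, 0, 0, 0, 0, 0], [0, 0, 0, 0, 0, 0]]])

```text
clock: 10.65
position: [0.4803, 0.1796, 0.0782]
ee_rot: [1.783, 2.587, -0.0]
force: [-1.5, -0.3, -0.0]
width: 0.078
gripper_force: 54.5
```

```bash
python3 -c "
from h import *;from cell import arm
s=arm.observe();delta(s,[.4767,.1817,.078],20.9)"
```

```text
t 10.65 pos [0.4803 0.1796 0.0782] az 20.85 zaxis [-0. -0. -1.] F [-1.5 -0.3 -0. ] w 7.2 g 54.5
shift [ 0.0032 -0.0026  0.0002] turn -0.0009
```

The weight is off the wrist at the expected height, so I'll release and rise.

Call:
arm_command(targets=[[[0, 0, 0, 0, 0, 0], [0, 0, 0, 0, 0, 0], [0, 0, 0, 0, 0, 0], [0, 0, 0, 0, 0, 0]]], jaw=0.032)

```text
clock: 11.15
position: [0.4804, 0.1797, 0.0783]
ee_rot: [1.783, 2.587, 0.0]
force: [-0.1, -0.9, -0.6]
width: 0.349
gripper_force: 0.0
```

Call:
arm_command(targets=[[[0, 0, -0.01, 0, 0, 0], [0, 0, -0.02, 0, 0, 0], [0, 0, -0.03, 0, 0, 0], [0, 0, -0.04, 0, 0, 0], [0, 0, -0.03, 0, 0, 0], [0, 0, 0, 0, 0, 0]]])

```text
clock: 11.9
position: [0.4815, 0.1805, 0.2111]
ee_rot: [1.781, 2.584, 0.006]
force: [1.0, 0.1, 0.8]
width: 0.349
gripper_force: 0.0
```

```bash
python3 fit.py d; python3 -c "
from h import *;from cell import arm
s=arm.observe();delta(s,[.386,-.2645,.2],-34.5)
P=cloud(dict(np.load('scene_d.npz')))
g=pick(P,(.55,.209),.09,.062,.073);print(len(g),circ(g),np.percentile(g[:,2],[10,50,90]))
g=pick(P,(.55,.209),.13,.050,.059);g=g[np.hypot(g[:,0]-.5495,g[:,1]-.2076)>.092];print(len(g),circ(g))
g=pick(P,(.428,-.294),.075,.06,.073);print(len(g),circ(g))"
```

```text
t 12.0 pos [0.4802 0.1795 0.2084] az 20.84 zaxis [ 0. -0. -1.] F [-0.2 -0.1 -0.3] w 32.0 g 0.0
shift [-0.3814 -0.246   0.0084] turn 0.9659
298 [0.55219202 0.20920004 0.07625152] [0.06270614 0.06572731 0.06759241]
411 [0.54944933 0.20745884 0.10118007]
156 [ 0.42952475 -0.29353233  0.05080791]
```

The middle cover is seated: 3 mm off centre, with its rim at the expected height. Now the small one, the same way.

Call:
arm_command(targets=[[[0, 0, 0, 0, 0, 0.16], [0, 0, 0, 0, 0, 0.16], [0, 0, 0, 0, 0, 0.16], [0, 0, 0, 0, 0, 0.16], [0, 0, 0, 0, 0, 0.16], [0, 0, 0, 0, 0, 0.16], [0, 0, 0, 0, 0, 0.006], [-0.04, 0.017, 0, 0, 0, 0], [-0.04, 0.017, 0, 0, 0, 0], [-0.04, 0.017, 0, 0, 0, 0]]])

```text
clock: 13.25
position: [0.4536, 0.0505, 0.2076]
ee_rot: [-2.777, -1.469, 0.002]
force: [-0.1, -0.3, 0.4]
width: 0.347
gripper_force: 0.0
```

Call:
arm_command(targets=[[[-0.04, 0.017, 0, 0, 0, 0], [-0.04, 0.017, 0, 0, 0, 0], [-0.04, 0.017, 0, 0, 0, 0], [-0.04, 0.017, 0, 0, 0, 0], [-0.04, 0.017, 0.01, 0, 0, 0], [-0.04, 0.017, 0.02, 0, 0, 0], [-0.04, 0.017, 0.02, 0, 0, 0], [-0.02, 0.005, 0.01, 0, 0, 0], [0, 0, 0, 0, 0, 0], [0, 0, 0, 0, 0, 0]]])

```text
clock: 14.5
position: [0.387, -0.2646, 0.1483]
ee_rot: [-2.778, -1.466, -0.0]
force: [0.6, -0.4, -0.5]
width: 0.347
gripper_force: 0.0
```

```bash
python3 -c "
from h import *;from cell import arm
s=arm.observe();delta(s,[.386,-.266,.077],-34.5)"
```

```text
t 14.5 pos [ 0.387  -0.2646  0.1483] az -34.35 zaxis [ 0.     0.001 -1.   ] F [ 0.6 -0.4 -0.5] w 31.8 g 0.0
shift [-0.0018 -0.0001  0.0713] turn 0.0026
```

Call:
arm_command(targets=[[[-0.002, 0, 0.016, 0, 0, 0], [0, 0, 0.016, 0, 0, 0], [0, 0, 0.016, 0, 0, 0], [0, 0, 0.013, 0, 0, 0], [0, 0, 0.007, 0, 0, 0], [0, 0, 0.003, 0, 0, 0], [0, 0, 0, 0, 0, 0], [0, 0, 0, 0, 0, 0]]])

```text
clock: 15.5
position: [0.3858, -0.2674, 0.0776]
ee_rot: [2.78, 1.463, 0.001]
force: [-0.7, 0.4, 0.1]
width: 0.35
gripper_force: 0.0
```

Call:
arm_command(targets=[[[0, 0, 0, 0, 0, 0], [0, 0, 0, 0, 0, 0], [0, 0, 0, 0, 0, 0], [0, 0, 0, 0, 0, 0], [0, 0, 0, 0, 0, 0], [0, 0, 0, 0, 0, 0]]], jaw=0, newtons=50)

```text
clock: 16.25
position: [0.3854, -0.2673, 0.0772]
ee_rot: [-2.78, -1.463, 0.0]
force: [-1.8, -0.3, 3.2]
width: 0.083
gripper_force: 48.9
```

Call:
arm_command(targets=[[[0, 0, -0.01, 0, 0, 0], [0, 0, -0.02, 0, 0, 0], [0, 0, -0.03, 0, 0, 0], [0, 0, -0.03, 0, 0, 0], [0, 0, -0.03, 0, 0, 0], [0, 0, -0.03, 0, 0, 0], [0, 0, 0, 0, 0, 0], [0, 0, 0, 0, 0, 0]]])

```text
clock: 17.25
position: [0.3851, -0.2669, 0.2268]
ee_rot: [-2.78, -1.463, 0.0]
force: [-0.3, 1.2, -2.1]
width: 0.087
gripper_force: 49.0
```

```bash
python3 fit.py e scene; python3 -c "
from h import *;from cell import arm
s=arm.observe();delta(s,[.505,.188,s['position'][2]],20.9)
P=cloud(dict(np.load('scene_e.npz')))
p=pick(P,(.4295,-.2935),.075,.18,.235);print(len(p),circ(p),np.percentile(p[:,2],[10,50,90]))"
```

```text
t 17.35 pos [ 0.3849 -0.2668  0.2262] az -34.49 zaxis [-0.002  0.001 -1.   ] F [ 0.7 -0.1 -1.5] w 7.7 g 49.0
shift [ 4.429e-01 -1.585e-01  3.000e-04] turn -0.9667
616 [ 0.42937943 -0.29372472  0.04856881] [0.18492516 0.20351458 0.21784216]
```

View pics/scenee.png

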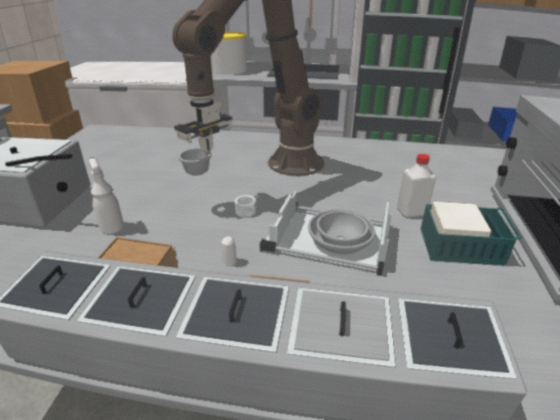

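The small cover is held level at (195,158), and the middle one sits nested in the large one at (341,228). I'll carry it over.

Call:
arm_command(targets=[[[0, 0, 0, 0, 0, -0.13], [0, 0, 0, 0, 0, -0.14], [0, 0, 0, 0, 0, -0.14], [0, 0, 0, 0, 0, -0.14], [0, 0, 0, 0, 0, -0.14], [0, 0, 0, 0, 0, -0.14], [0, 0, 0, 0, 0, -0.137], [0.02, 0.014, 0, 0, 0, 0], [0.03, 0.022, 0, 0, 0, 0], [0.035, 0.025, 0, 0, 0, 0]]])

```text
clock: 18.6
position: [0.4118, -0.1653, 0.2263]
ee_rot: [-1.782, -2.585, 0.001]
force: [1.4, -0.5, -1.6]
width: 0.087
gripper_force: 49.0
```

Call:
arm_command(targets=[[[0.035, 0.025, 0, 0, 0, 0], [0.035, 0.025, 0, 0, 0, 0], [0.035, 0.025, 0, 0, 0, 0], [0.035, 0.025, 0, 0, 0, 0], [0.035, 0.025, 0, 0, 0, 0], [0.035, 0.025, 0, 0, 0, 0], [0.035, 0.025, 0, 0, 0, 0], [0.03, 0.022, 0, 0, 0, 0], [0.02, 0.015, 0, 0, 0, 0], [0, 0, 0, 0, 0, 0]]])

```text
clock: 19.85
position: [0.5044, 0.1874, 0.2261]
ee_rot: [-1.776, -2.589, 0.0]
force: [-0.2, 0.1, -2.5]
width: 0.082
gripper_force: 49.0
```

Call:
arm_command(targets=[[[0, 0, 0, 0, 0, 0], [0, 0, 0, 0, 0, 0]]])

```text
clock: 20.1
position: [0.5048, 0.1839, 0.2268]
ee_rot: [-1.783, -2.586, 0.002]
force: [-0.4, 0.3, -1.4]
width: 0.081
gripper_force: 49.0
```

```bash
python3 fit.py f; python3 -c "
from h import *;from cell import arm
s=arm.observe();delta(s,[.5057,.1897,.0892],20.9)
P=cloud(dict(np.load('scene_f.npz')))
g=pick(P,s['position'][:2]+.051*np.array([.934,.357]),.07,.203,.2175);print(len(g),circ(g))
g=pick(P,(.5522,.2092),.09,.062,.073);print(len(g),circ(g))"
```

```text
t 20.2 pos [0.5049 0.1842 0.2272] az 20.84 zaxis [-0. -0. -1.] F [-0.4  0.7 -1.5] w 7.8 g 49.0
shift [0.0049 0.0027 0.138 ] turn -0.0011
339 [0.55533318 0.20200252 0.05086396]
300 [0.55197578 0.20910041 0.07611075]
```

Call:
arm_command(targets=[[[0.0065, 0.002, 0.015, 0, 0, 0], [0, 0, 0.02, 0, 0, 0], [0, 0, 0.02, 0, 0, 0], [0, 0, 0.02, 0, 0, 0], [0, 0, 0.02, 0, 0, 0], [0, 0, 0.015, 0, 0, 0], [0, 0, 0.01, 0, 0, 0], [0, 0, 0.008, 0, 0, 0], [0, 0, 0.004, 0, 0, 0], [0, 0, 0, 0, 0, 0]]])

```text
clock: 21.45
position: [0.5046, 0.192, 0.0953]
ee_rot: [1.781, 2.588, 0.0]
force: [0.1, -0.5, -1.5]
width: 0.086
gripper_force: 49.0
```

Call:
arm_command(targets=[[[0, 0, 0.002, 0, 0, 0], [0, 0, 0.001, 0, 0, 0], [0, 0, 0, 0, 0, 0], [0, 0, 0, 0, 0, 0]]])

```text
clock: 21.95
position: [0.5045, 0.192, 0.0923]
ee_rot: [1.781, 2.588, 0.0]
force: [0.1, 0.4, -2.2]
width: 0.085
gripper_force: 49.0
```

Call:
arm_command(targets=[[[0, 0, 0.001, 0, 0, 0], [0, 0, 0.001, 0, 0, 0], [0, 0, 0.0005, 0, 0, 0], [0, 0, 0, 0, 0, 0], [0, 0, 0, 0, 0, 0]]])

```text
clock: 22.58
position: [0.5044, 0.1919, 0.0897]
ee_rot: [-1.781, -2.588, 0.0]
force: [-1.1, -0.6, 0.2]
width: 0.078
gripper_force: 49.0
```

Call:
arm_command(targets=[[[0, 0, 0.001, 0, 0, 0], [0, 0, 0, 0, 0, 0], [0, 0, 0, 0, 0, 0]]])

```text
clock: 22.95
position: [0.5045, 0.192, 0.0893]
ee_rot: [1.781, 2.587, 0.0]
force: [-4.3, -1.4, 7.0]
width: 0.079
gripper_force: 49.0
```

Call:
arm_command(targets=[[[0, 0, -0.0005, 0, 0, 0], [0, 0, 0, 0, 0, 0], [0, 0, 0, 0, 0, 0], [0, 0, 0, 0, 0, 0]]], jaw=0.028)

```text
clock: 23.45
position: [0.5046, 0.192, 0.0892]
ee_rot: [1.781, 2.588, 0.0]
force: [0.2, -0.1, -0.4]
width: 0.302
gripper_force: 0.0
```

Call:
arm_command(targets=[[[0, 0, -0.01, 0, 0, 0], [0, 0, -0.02, 0, 0, 0], [0, 0, -0.03, 0, 0, 0], [0, 0, -0.04, 0, 0, 0], [0, 0, -0.02, 0, 0, 0], [0, 0, 0, 0, 0, 0]]])

```text
clock: 24.2
position: [0.5054, 0.1925, 0.2113]
ee_rot: [1.78, 2.586, 0.005]
force: [0.4, -0.9, -0.9]
width: 0.306
gripper_force: 0.0
```

```bash
python3 fit.py g scene; python3 -c "
from h import *;from cell import arm
np.set_printoptions(precision=4,suppress=True)
s=arm.observe()
P=cloud(dict(np.load('scene_g.npz')))
for c,r,lo,hi in(((.5522,.2092),.062,.071,.085),((.5522,.2092),.09,.062,.070)):
  g=pick(P,c,r,lo,hi);print(len(g),circ(g),np.percentile(g[:,2],[10,50,90]))
# divider & wall
for n in('scene','top'):
  P=cloud(dict(np.load(n+'_g.npz'))) 
  p=pick(P,(.5146,.0292),.13,.085,.116); p=p[abs(p[:,1]-.03+.149*(p[:,0]-.5146))<.03]
  rc=cv2.minAreaRect(p[:,:2].astype(np.float32));print(n,len(p),rc,np.median(p,0),np.percentile(p[:,2],95))
  A=np.c_[p[:,0],np.ones(len(p))];print(np.linalg.lstsq(A,p[:,1],rcond=None)[0])
  p=pick(P,(.56,.345),.13,.085,.116);q=p[abs(p[:,1]-.345+.149*(p[:,0]-.56))<.025]; print('wall',len(q),np.median(q,0) if len(q) else 0)
delta(s,[.5146,.0292,.2],81.4)
"
```

```text
240 [0.5544 0.21   0.051 ] [0.073  0.076  0.0785]
401 [0.5534 0.2087 0.0741] [0.0632 0.0657 0.0684]
scene 176 ((0.5211855173110962, 0.026035085320472717), (0.012483467347919941, 0.20766964554786682), 81.04100036621094) [0.5342 0.0266 0.0987] 0.10863896705602724
[-0.1594  0.1114]
wall 142 [0.5715 0.3336 0.103 ]
top 197 ((0.5348060131072998, 0.026208285242319107), (0.01200695801526308, 0.17061400413513184), 81.25228118896484) [0.5221 0.028  0.1054] 0.11094845961042003
[-0.1359  0.0996]
wall 259 [0.5257 0.3412 0.1018]
t 24.3 pos [0.5043 0.1917 0.2091] az 20.9 zaxis [-0. -0. -1.] F [-0.7  0.4 -1.1] w 28.4 g 0.0
shift [-0.1555 -0.0484  0.0091] turn -1.0559
```

View pics/sceneg.png

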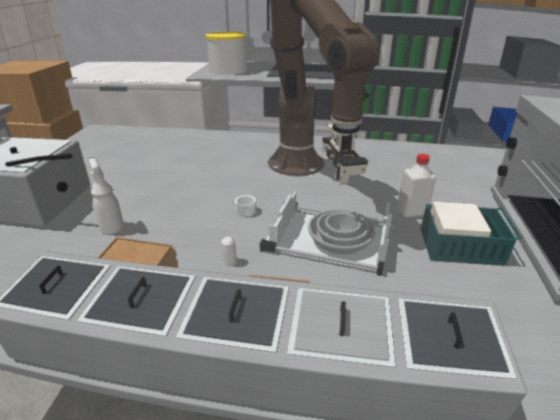

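The three covers are nested at (341,228), with the small and middle centres 1 mm apart and rims at about 76, 66 and 56 mm. The divider hem lies along y ≈ 0.0294 at x = 0.515, closing direction 81.2°. Next I'll grip the hem.

Call:
arm_command(targets=[[[0, 0, 0, 0, 0, -0.132], [0, 0, 0, 0, 0, -0.132], [0, 0, 0, 0, 0, -0.132], [0, 0, 0, 0, 0, -0.132], [0, 0, 0, 0, 0, -0.132], [0, 0, 0, 0, 0, -0.132], [0, 0, 0, 0, 0, -0.132], [0, 0, 0, 0, 0, -0.129]]], jaw=0.04)

```text
clock: 25.3
position: [0.5039, 0.1916, 0.208]
ee_rot: [-0.233, -3.131, 0.001]
force: [-0.3, -0.4, -0.2]
width: 0.434
gripper_force: 0.0
```

Call:
arm_command(targets=[[[-0.009, -0.04, 0, 0, 0, 0], [-0.009, -0.04, 0, 0, 0, 0], [-0.009, -0.04, 0, 0, 0, 0], [-0.008, -0.039, 0.02, 0, 0, 0], [0, 0, 0.02, 0, 0, 0], [0, 0, 0, 0, 0, 0], [0, 0, 0, 0, 0, 0]]])

```text
clock: 26.18
position: [0.5148, 0.0303, 0.1694]
ee_rot: [-0.238, -3.132, -0.001]
force: [-0.0, 0.3, -0.2]
width: 0.436
gripper_force: 0.0
```

```bash
python3 -c "
from h import *;from cell import arm
delta(arm.observe(),[.515,.0294,.108],81.2)"
```

```text
t 26.18 pos [0.5148 0.0303 0.1694] az 81.32 zaxis [-0.     0.001 -1.   ] F [-0.   0.3 -0.2] w 40.0 g 0.0
shift [-0.0003 -0.0009  0.0614] turn 0.0021
```

Call:
arm_command(targets=[[[0, -0.001, 0.012, 0, 0, 0], [0, 0, 0.015, 0, 0, 0], [0, 0, 0.012, 0, 0, 0], [0, 0, 0.01, 0, 0, 0], [0, 0, 0.008, 0, 0, 0], [0, 0, 0.004, 0, 0, 0], [0, 0, 0, 0, 0, 0], [0, 0, 0, 0, 0, 0]]])

```text
clock: 27.18
position: [0.515, 0.0286, 0.1085]
ee_rot: [0.24, 3.132, 0.0]
force: [0.0, -0.1, 0.4]
width: 0.435
gripper_force: 0.0
```

Call:
arm_command(targets=[[[0, 0, 0, 0, 0, 0], [0, 0, 0, 0, 0, 0], [0, 0, 0, 0, 0, 0], [0, 0, 0, 0, 0, 0], [0, 0, 0, 0, 0, 0]]], jaw=0, newtons=20)

```text
clock: 27.8
position: [0.5147, 0.0283, 0.1083]
ee_rot: [0.24, 3.132, -0.001]
force: [-0.9, -1.8, 3.1]
width: 0.129
gripper_force: 20.0
```

Call:
arm_command(targets=[[[0, 0.005, 0, 0, 0, 0], [0, 0.008, 0, 0, 0, 0], [0, 0.008, 0, 0, 0, 0], [0, 0.008, 0, 0, 0, 0], [0, 0.008, 0, 0, 0, 0], [0, 0.008, 0, 0, 0, 0], [0, 0.008, 0, 0, 0, 0], [0, 0.006, 0, 0, 0, 0], [0, 0.004, 0, 0, 0, 0], [0, 0.004, 0, 0, 0, 0]]])

```text
clock: 29.05
position: [0.5249, 0.0951, 0.1083]
ee_rot: [-0.24, -3.132, -0.0]
force: [-1.1, -3.0, 5.6]
width: 0.132
gripper_force: 20.0
```

Call:
arm_command(targets=[[[0, 0.004, 0, 0, 0, 0], [0, 0.004, 0, 0, 0, 0], [0, 0.004, 0, 0, 0, 0], [0, 0.004, 0, 0, 0, 0], [0, 0.004, 0, 0, 0, 0], [0, 0.004, 0, 0, 0, 0], [0, 0.004, 0, 0, 0, 0], [0, 0.003, 0, 0, 0, 0], [0, 0, 0, 0, 0, 0], [0, 0, 0, 0, 0, 0]]])

```text
clock: 30.3
position: [0.5287, 0.1195, 0.1082]
ee_rot: [-0.246, -3.13, 0.015]
force: [-7.0, -20.9, 20.2]
width: 0.125
gripper_force: 20.0
```

```bash
python3 -c "
from h import *;from cell import arm
s=arm.observe();delta(s,[.5147,.0283,.108],81.2);print(np.linalg.norm(s['position'][:2]-[.5147,.0283]))"
```

```text
t 30.3 pos [0.5287 0.1195 0.1082] az 81.02 zaxis [-0.003 -0.009 -1.   ] F [ -7.  -20.9  20.2] w 11.5 g 20.0
shift [-0.0004 -0.0923  0.0011] turn -0.0031
0.09232412910827424
```

21 N of resistance at 92 mm of travel. I'll back off slightly and look at where the divider, nest and wall are.

Call:
arm_command(targets=[[[0, -0.004, 0, 0, 0, 0], [0, 0, 0, 0, 0, 0], [0, 0, 0, 0, 0, 0]]])

```text
clock: 30.68
position: [0.5287, 0.1194, 0.1082]
ee_rot: [-0.242, -3.131, 0.005]
force: [-3.1, -9.1, 11.3]
width: 0.129
gripper_force: 20.0
```

```bash
python3 fit.py h; python3 -c "
from h import *;from cell import arm
np.set_printoptions(precision=4,suppress=True)
s=arm.observe();delta(s,[.5147,.0283,.108],81.2)
i=dict(np.load('scene_h.npz'));c=i['pixels'][160:300,240:420,::-1];cv2.imwrite('pics/h1.png',cv2.resize(c,None,fx=4.2,fy=4.2,interpolation=cv2.INTER_CUBIC))
u=np.array([.153,.988]);v=np.array([.988,-.153]);o=np.array([.5147,.0283])-(-.156)*u
for n in('scene','top'):
  P=cloud(dict(np.load(n+'_h.npz')));q=P.reshape(-1,3);q=q[~np.isnan(q[:,0])]
  a=(q[:,:2]-o)@v;b=(q[:,:2]-o)@u;z=q[:,2]
  m=(abs(a)<.1)&(b>.13)&(b<.2)&(z>.06)&(z<.1);print(n,'wall y pct',m.sum(),np.percentile(b[m],[2,10,50,90]) if m.sum() else 0)
  m=(abs(a)<.12)&(b>-.1)&(b<.0)&(z>.085)&(z<.112)&(abs(a)>.05);print('div',m.sum(),np.percentile(b[m],[5,50,95]) if m.sum() else 0)
  P2=np.c_[a,b,z]
  for lo,hi,r0,r1 in((.05,.059,.09,.115),(.061,.07,.066,.085),(.072,.082,.04,.06)):
    c=np.array([0,.05])
    for k in range(4):
      d=np.hypot(a-c[0],b-c[1]);m=(d<r1)&(d>r0)&(z>lo)&(z<hi)&(b<.155)
      if m.sum()>10: f=circ(P2[m]);c=f[:2]
    print(lo,m.sum(),f,np.median(z[m]))
"
```

```text
t 30.77 pos [0.5287 0.1194 0.1082] az 81.16 zaxis [-0.001 -0.003 -1.   ] F [-4.4 -9.6  9.6] w 12.2 g 20.0
shift [-0.0002 -0.0921  0.0005] turn -0.0007
scene wall y pct 79 [0.1481 0.1517 0.1637 0.1691]
div 51 [-0.0694 -0.0618 -0.0588]
0.05 411 [0.0072 0.0459 0.1015] 0.054346137337501155
0.061 322 [0.0101 0.0482 0.0763] 0.06542297001011843
0.072 223 [0.0124 0.0493 0.0511] 0.07653216568987364
top wall y pct 261 [0.1477 0.1511 0.1523 0.1585]
div 42 [-0.0642 -0.0592 -0.0565]
0.05 335 [0.0037 0.0485 0.1004] 0.05468494509010968
0.061 217 [0.0067 0.0497 0.076 ] 0.06554238516921562
0.072 143 [0.008  0.0509 0.0511] 0.07687645285352795
```

View pics/h1.png

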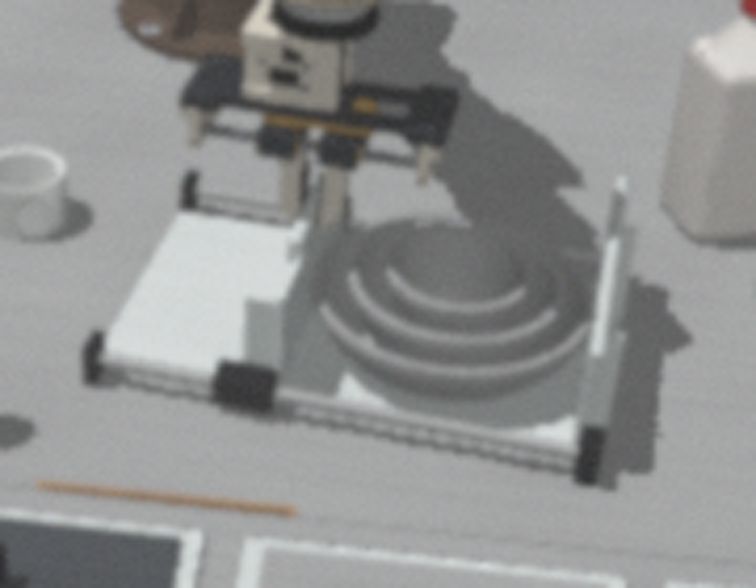

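In the picture the nest rests against both the divider and the end wall (rim at (585,335)). The wall face measures 152 mm in my start-based rack frame. So q began at about 0.013 and is now about 0.105, the contact value, and the large cover's centre is about 105 mm from the wall, which is touching. I'll relax the remaining push, release and rise.

Call:
arm_command(targets=[[[0, -0.002, 0, 0, 0, 0], [0, -0.001, 0, 0, 0, 0], [0, 0, 0, 0, 0, 0], [0, 0, 0, 0, 0, 0]]])

```text
clock: 31.28
position: [0.5287, 0.1192, 0.1082]
ee_rot: [0.239, 3.132, 0.002]
force: [0.8, 2.0, 0.1]
width: 0.129
gripper_force: 20.0
```

Call:
arm_command(targets=[[[0, 0, 0, 0, 0, 0], [0, 0, 0, 0, 0, 0], [0, 0, 0, 0, 0, 0], [0, 0, 0, 0, 0, 0]]], jaw=0.032)

```text
clock: 31.78
position: [0.5285, 0.1183, 0.1082]
ee_rot: [-0.24, -3.132, 0.0]
force: [-0.1, 0.3, 0.1]
width: 0.347
gripper_force: 0.0
```

Call:
arm_command(targets=[[[0, 0, -0.01, 0, 0, 0], [0, 0, -0.02, 0, 0, 0], [0, 0, -0.03, 0, 0, 0], [0, 0, -0.04, 0, 0, 0], [0, 0, -0.02, 0, 0, 0], [0, 0, 0, 0, 0, 0], [0, 0, 0, 0, 0, 0]]])

```text
clock: 32.65
position: [0.5282, 0.1182, 0.2278]
ee_rot: [-0.24, -3.132, 0.001]
force: [-0.2, -0.0, 0.0]
width: 0.348
gripper_force: 0.0
```

```bash
python3 fit.py i; python3 -c "
from h import *;from cell import arm
np.set_printoptions(precision=4,suppress=True)
s=arm.observe();delta(s,[.5147,.0283,.108],81.2)
i=dict(np.load('scene_i.npz'));c=i['pixels'][160:300,240:420,::-1];cv2.imwrite('pics/i1.png',cv2.resize(c,None,fx=4.2,fy=4.2,interpolation=cv2.INTER_CUBIC))
u=np.array([.153,.988]);v=np.array([.988,-.153]);o=np.array([.5147,.0283])-(-.156)*u
for n in('scene','top'):
  P=cloud(dict(np.load(n+'_i.npz')));q=P.reshape(-1,3);q=q[~np.isnan(q[:,0])]
  a=(q[:,:2]-o)@v;b=(q[:,:2]-o)@u;z=q[:,2]
  for y0,y1 in((-.1,0),(.13,.2)):
    m=(abs(a)<.05)&(b>y0)&(b<y1)&(z>.094)&(z<.112);print(n,m.sum(),np.percentile(b[m],[5,50,95]) if m.sum() else 0)
  P2=np.c_[a,b,z]
  for lo,hi,r0,r1 in((.05,.059,.09,.115),(.061,.07,.066,.085),(.072,.082,.04,.06)):
    c=np.array([0,.05])
    for k in range(4):
      d=np.hypot(a-c[0],b-c[1]);m=(d<r1)&(d>r0)&(z>lo)&(z<hi)&(b<.155)
      if m.sum()>10: f=circ(P2[m]);c=f[:2]
    print(lo,m.sum(),f,np.median(z[m]))
"
```

```text
t 32.75 pos [0.528  0.1181 0.2273] az 81.24 zaxis [-0.002 -0.    -1.   ] F [-0.4  1.  -0.6] w 32.1 g 0.0
shift [-0.0007 -0.0907  0.1194] turn 0.0008
scene 84 [-0.0695 -0.0623 -0.0588]
scene 57 [0.1493 0.1538 0.1579]
0.05 425 [0.0075 0.0458 0.1012] 0.054342052196819424
0.061 321 [0.0098 0.048  0.0762] 0.06526748497720491
0.072 220 [0.0119 0.0493 0.0513] 0.07633513332412928
top 0 0
top 133 [0.1516 0.1555 0.1611]
0.05 291 [0.0034 0.0485 0.1003] 0.054116748967274475
0.061 208 [0.006  0.05   0.0753] 0.06567178633363158
0.072 146 [0.0082 0.0511 0.0506] 0.07683461909314138
```

View pics/i1.png

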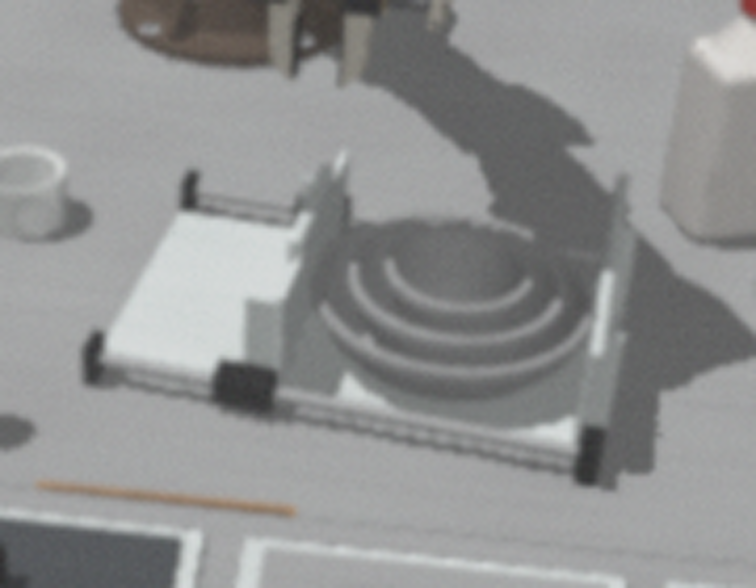

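The gripper is clear, and nothing moved on release. The nest is snug: the gap from divider to wall is about 210 mm, equal to the large rim. I'm handing in.

```bash
python3 -c "
from cell import arm
print(arm.sign_off())"
```

```text
the job is handed in; nothing more can be done
None
```

The three covers are nested upside down in the rack, the divider is pushed up until the nest touches both it and the end wall, and the job was handed in at about 33 s; the hand-in gave no verdict, but the last camera check showed everything in place.

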